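# Zero the pyrometer in its dock, then draw it and hold it level

## Robot

A 6-joint arm with a two-finger parallel gripper is mounted at the origin on the work surface. World frame = base frame: x ahead of the robot, y to its left, z up, the work surface at z = 0. Lengths are in m, angles in rad, forces in N, time in s.
With the tool pointing down it reaches from about 0.325 to 0.775 m from the base axis. Payload 5.5 kg.
Tool frame: the origin (TCP) lies between the finger pads; the fingertips stand 8 mm ahead of it and the grasp point (between the pads) lies 11 mm behind it (tcp_to_tips is the distance from the TCP to the fingertips, in m); z points along the fingers, y is the line along which they close (so a half turn about z gives the same grasp; the last joint's range is limited). The gripper opens to 88 mm and grips with 3 to 60 N. Pads are 20 mm wide; open, the fingers measure 115 mm over their backs; the gripper's body (75 mm by 178 mm) begins 61 mm behind the grasp point.
Start: joints at [1.232, 0.091, 1.231, -0, 1.82, -0.057], TCP at [0.167, 0.576, 0.231] pointing down, gripper open.
Joint ranges: [-2.87, 2.87], [-0.86, 2.18], [0.17, 2.46], [-1.51, 4.65], [0.06, 2.69], [-2.65, 2.65]. Speed limits (rad/s): [2.57, 2.57, 3.01, 3.14, 3.14, 3.14].

## Interface

Orientations are given as a unit quaternion [w, x, y, z].
In Python, from bench import * gives the robot as it stands. Calls block until the motion is done:
- move_to(position, orientation): joint-space move of the TCP to a pose.
- move_l(position, speed=0.15, orientation=None): straight line of the TCP; orientation=None keeps the orientation; speed is the mean speed in m/s.
- movej(angles): joint-space move.
- gripper_open() and close(): open the fingers fully, or close them until they stop; the grip force is fixed at half the most.
- hold(seconds).
- inverse_kinematics(position, orientation): joint angles nearest the present ones, or None.
- state(): the state.
- get_image(name): name is "scene" or "top" or "wrist"; returns a dict with "frame" (400x640x3 uint8, blue, green, red), "depth" (400x640 float32, m along the optical axis (not along the pixel's ray), 0 where there is no reading), "camera_matrix" (3x3 intrinsics, pixels), "view" (4x4, takes a point from world to camera coordinates). Camera axes: x right, y up, looking along -z (the intrinsics and any distortion apply to the point x, -y, -z); pixel columns grow to the right and rows downward; lengths in m; the calibration is good to about 2 mm. A picture is of the moment at which its call begins.
A pose or a line that the arm cannot do raises IKError and nothing moves.
- job_done(): hands the job in; it is judged then, once.
The state is a dict: "time": time; "joint_pos": joint angles; "dq": joint speeds; "joint_torque": joint torques, N m; "ee_pos": TCP position; "ee_rot": TCP orientation; "ft_force": force on the tool from outside, world axes, zero at the start; "moment": the same for the moment, N m; "finger_gap": finger opening in m; "finger_force": force on a finger pad.
Only numpy, scipy, OpenCV 4.12 (cv2) and the standard library are available. Lean on these libraries where they do the work, as an engineer would, in place of code of your own. Each camera call takes 0.05 s, during which the arm holds its last target. There are 200 camera calls.

## Task

Get the hand-held pyrometer ready for a reading: while it still stands in its dock, take the stylus from its steel block, push the dock's small recessed zero button right down with the stylus tip, and put the stylus back upright in its block, hanging on its collar as before. Then draw the pyrometer up out of its dock, turn it from upright to level, and finish still holding it there, steady, at least 20 cm above the bench; do not let go of it. Leave the other things on the bench where they are.

Things in the scene. Friction and masses are not known exactly. Their poses are not given: they have to be found in the camera images.
- dock: Grey plastic dock, fixed, turned up to 0.3 rad. Footprint 90 mm (x) by 180 mm (y); origin at the centre of its underside, z up. At y = -55 mm a tower 70 x 66 mm, 60 mm high, with the rectangular well; at y = +55 mm a lower console 70 x 70 mm, 40 mm high, with the recessed zero button in the middle of its top.
- well (a point): Middle of the floor of the dock's well, 12 mm above the bench. The well is 34 mm (dock x) by 28 mm (dock y) wide and 48 mm deep, open at the top, 60 mm above the bench.
- pyrometer: Black plastic wand 190 mm long, 0.16 to 0.25 kg, loose, upright in the well (2 mm play a side), top 202 mm above the bench. Origin: centre of its lower (lens) end; z along it to the handle's top; x, y as the dock's. 30 (x) by 24 mm (y) to 85 mm; rubber band 34 x 28 mm to 91 mm; then flat-sided handle 26 (x) by 24 mm (y). Mass centre 95 mm up. Level: long axis horizontal, any heading, any side up.
- pyrometer_mid (a point): Middle of the pyrometer, on its axis 95 mm from the lens end.
- zero_top (a point): Centre of the top of the zero button's round black cap (13 mm across), which lies 4 mm below the console's top, 36 mm above the bench when up, in a round recess 16 mm across; it moves down with the cap.
- zero (a joint): Travel of the zero button in m: 0 up, 0.005 fully down. A spring pushes it back; fully down takes about 4 N. Zeroing needs at least 3.5 mm.
- stand: Dark steel block 60 x 60 x 60 mm, fixed to the bench, turned up to 0.5 rad either way; origin at the centre of its underside.
- stand_hole (a point): Mouth of the stylus hole, centre of the block's top, 60 mm above the bench. The round hole is 18 mm across and 54 mm deep.
- stylus: Stylus 140 mm long, 60 g, loose, hanging upright in the block's hole on its collar, tip 10 mm above the bench. Origin at the tip, z up along it. Steel tip 6 mm across to 14 mm, widening to a 12 mm round shank; round collar 25 mm across at 50 to 55 mm; then a square wooden grip 12 x 12 mm to 140 mm, its sides along the stylus's x and y (as the block's at the start).
- stylus_tip (a point): Tip of the stylus, same point as its origin.
- weight: Bystander: small brass weight, 34 mm across, 38 mm high, standing near the middle of the bench between dock and stylus block; origin under its centre.
- cup_block: Bystander: wooden cup-shaped shaping block, 76 mm across, 60 mm high, with a 150 mm side handle, at the left of the work area; origin under the cup's centre.
- paddle: Bystander: flat wooden paddle 250 mm long, 75 mm wide, 12 mm thick, lying between the robot and the work area; origin under the joint of blade and handle.
- tumbler: Bystander: glass tumbler 72 mm across, 85 mm high, beyond the work area; origin under its centre.
- collar: Bystander: cork ring 80 mm across, 18 mm high, lying at the far right; origin under its centre.
- spatula: Bystander: spatula with a wooden handle, about 250 mm long, lying at the right of the work area; origin under it.
Mind the look-alikes: they are no part of the job. What is shaped like the dock but purple or turquoise is not meant. What is shaped like the stand but orange is not meant.

How it is judged:
By the outcome, as a careful person would: the job done as asked, in the order asked, and still so for the second after the job is handed in, while the arm keeps its last pose, push and grip.
It also fails if it takes over 66 s, if anything falls off the work surface, if the arm or the gripper's body presses on something with over 40 N, if the wrist force passes 120 N, or if a joint passes its speed limit or range.

## Working session

There is one attempt and no reset: what is moved stays moved. The work goes in short steps, each a Python script; the robot and the scene stay as the last script left them, time stands still between calls to the robot, and variables do not carry over. Pictures are saved under pics/ and viewed, at most 11 in all, crops included, and the job is handed in when it is done.

```bash
ls; mkdir -p pics; cat > h.py <<'E'
from bench import *
import numpy as np, cv2
def cloud(name):
    im=get_image(name); K=np.array(im["camera_matrix"]); V=np.array(im["view"]); d=im["depth"]
    v,u=np.mgrid[0:d.shape[0],0:d.shape[1]]
    p=np.stack([(u-K[0,2])/K[0,0]*d,-(v-K[1,2])/K[1,1]*d,-d],-1)
    W=(p-V[:3,3])@V[:3,:3]   # R^T (p-t)
    W[d==0]=np.nan
    return im,W
E
python3 - <<'E'
from h import *
for n in("top","scene"):
    im,W=cloud(n); cv2.imwrite(f"pics/{n}0.png",im["frame"]); np.savez(f"{n}0.npz",f=im["frame"],W=W)
    print(n,im["camera_matrix"],np.round(im["view"],3), [k for k in im])
print(state())
E
```

```text
pics
top [[378.51554587   0.         321.59533409]
 [  0.         378.51554587 201.31351585]
 [  0.           0.           1.        ]] [[-0.01  -1.    -0.006  0.031]
 [ 0.999 -0.01   0.037 -0.492]
 [-0.037 -0.006  0.999 -1.223]
 [ 0.     0.     0.     1.   ]] ['frame', 'depth', 'camera_matrix', 'view']
scene [[461.75822821   0.         322.49484992]
 [  0.         461.75822821 195.38709066]
 [  0.           0.           1.        ]] [[ 0.55   0.835 -0.004 -0.261]
 [-0.59   0.392  0.706  0.233]
 [ 0.591 -0.385  0.709 -1.571]
 [ 0.     0.     0.     1.   ]] ['frame', 'depth', 'camera_matrix', 'view']
{'time': 0.1, 'joint_pos': array([ 1.23229662e+00,  9.17642618e-02,  1.23175618e+00, -2.53311134e-05,
        1.81978361e+00, -5.67195027e-02]), 'dq': array([ 0.00058016, -0.00033212, -0.00155287,  0.00105321, -0.00201135,
        0.00038968]), 'joint_torque': array([ 1.84042168e-03, -4.47857702e+01, -4.07566381e+01,  6.99798600e-02,
        2.85561261e-02, -1.26725222e-04]), 'ee_pos': array([0.16677845, 0.57609757, 0.22963673]), 'ee_rot': array([-1.55957691e-04,  1.40427482e-01,  9.90090597e-01, -8.41458488e-04]), 'ft_force': array([ 0.35825071,  0.51665415, -0.5781594 ]), 'moment': array([-0.04547656,  0.00129973, -0.03979148]), 'finger_force': 0.0, 'finger_gap': 0.08774699889425065}
```

View pics/top0.png

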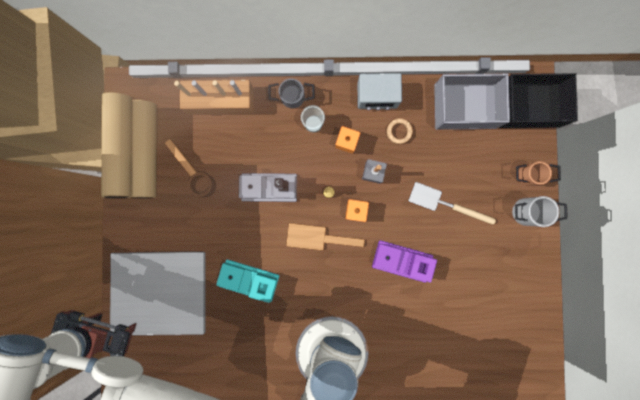

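View pics/scene0.png

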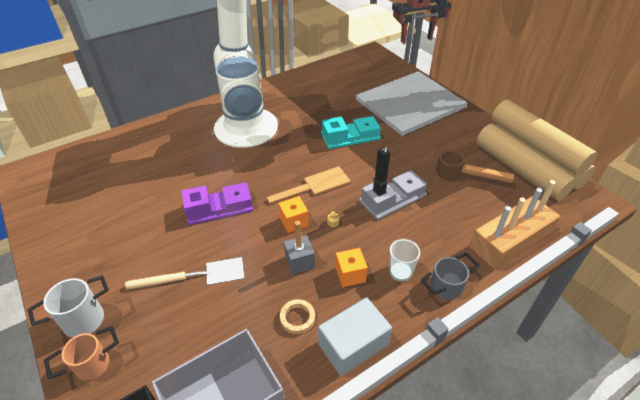

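The top view shows these candidates:
- **Dock:** grey (268,187) with the black pyrometer at (282,185), turquoise (248,281) and purple (405,262). I choose the grey one.
- **Stand:** dark (375,171) with the stylus, orange (347,139) and orange (357,210). I choose the dark one.

```bash
python3 - <<'E'
import numpy as np,cv2
D={n:np.load(n+"0.npz") for n in("top","scene")}
T=D["top"];W=T["W"];f=T["f"]
def sel(n,ubox,z0,z1):
    W=D[n]["W"];u0,u1,v0,v1=ubox; P=W[v0:v1,u0:u1].reshape(-1,3); P=P[~np.isnan(P[:,0])]
    return P[(P[:,2]>z0)&(P[:,2]<z1)]
def rect(P,l):
    c,s,a=cv2.minAreaRect((P[:,:2]*1000).astype(np.float32)); print(l,len(P),np.round(c,1),np.round(s,1),round(a,1),"z",np.round(np.median(P[:,2])*1000,1))
b=(235,302,168,206)
rect(sel("top",b,.03,.047),"console");rect(sel("top",b,.052,.066),"tower");rect(sel("top",b,.19,.22),"pyro")
b=(355,395,152,188)
rect(sel("top",b,.05,.067),"stand");rect(sel("top",b,.12,.17),"stylus")
b=(320,340,180,200);rect(sel("top",b,.03,.05),"weight")
b=(355,430,140,220);rect(sel("scene",b,.19,.22),"pyro s");rect(sel("scene",b,.056,.064),"tower s");rect(sel("scene",b,.036,.044),"cons s")
b=(275,325,215,280);rect(sel("scene",b,.055,.065),"stand s");rect(sel("scene",b,.135,.165),"stylus s")
t=cv2.resize(f[150:220,230:400],None,fx=4.5,fy=4.5,interpolation=cv2.INTER_CUBIC);cv2.imwrite("pics/crop.png",t)
E
```

```text
console 520 [538.8 210.7] [157.6  70.3] 89.2 z 38.9
tower 309 [539.5 144.6] [66.7 69.7] 89.5 z 59.3
pyro 89 [538.2 144.1] [24. 25.] 88.5 z 200.6
stand 332 [ 584.9 -141.1] [60.  60.7] 76.4 z 59.6
stylus 28 [ 585. -141.] [12.1 12. ] 73.2 z 148.4
weight 24 [522.1   3.6] [13.7 13.9] 45.3 z 36.5
pyro s 100 [540.3 141.6] [22.9 28.7] 88.7 z 200.7
tower s 299 [539.5 141.7] [66.2 74.3] 88.9 z 59.8
cons s 499 [539.8 198.8] [181.7  74. ] 88.7 z 39.8
stand s 472 [ 546.3 -131.9] [ 61.4 146.4] 74.6 z 59.7
stylus s 43 [ 586.5 -143. ] [12.  12.3] 74.7 z 147.4
```

View pics/crop.png

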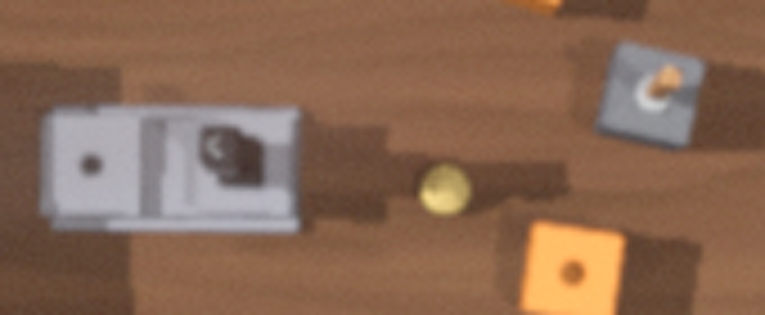

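The crop confirms the choice: the pale grey dock holds the black wand, and the dark block holds the wooden-grip stylus. Next I'll look from close by with the wrist camera, above the stylus and above the console.

```bash
cat >> h.py <<'E'
from scipy.spatial.transform import Rotation as Rn
def down(a):
    """tool pointing down, closing line y at world angle a (rad)"""
    y=np.array([np.cos(a),np.sin(a),0]);z=np.array([0,0,-1.]);x=np.cross(y,z)
    q=Rn.from_matrix(np.stack([x,y,z],1)).as_quat(); return [q[3],q[0],q[1],q[2]]
def rect(P,l):
    c,s,a=cv2.minAreaRect((P[:,:2]*1000).astype(np.float32)); print(l,len(P),"c",np.round(c,1),"mean",np.round(P.mean(0)*1000,1),np.round(s,1),round(a,1))
def pick(W,c,r,z0,z1):
    P=W.reshape(-1,3);P=P[~np.isnan(P[:,0])]
    return P[(np.abs(P[:,0]-c[0])<r)&(np.abs(P[:,1]-c[1])<r)&(P[:,2]>z0)&(P[:,2]<z1)]
A=np.deg2rad(75.5)
E
python3 - <<'E'
from h import *
for a in (A,A+np.pi): print(a,inverse_kinematics([.53,.253,.33],down(a)))
move_to([.53,.253,.33],down(A))
im,W=cloud("wrist");np.savez("w1.npz",W=W,f=im["frame"]);cv2.imwrite("pics/w1.png",im["frame"])
rect(pick(W,(.54,.253),.06,.03,.045),"console");rect(pick(W,(.54,.143),.06,.052,.066),"tower");rect(pick(W,(.54,.143),.04,.19,.22),"pyro")
rect(pick(W,(.54,.253),.012,.02,.038),"btn")
move_to([.586,-.142,.33],down(A))
im,W=cloud("wrist");np.savez("w2.npz",W=W,f=im["frame"]);cv2.imwrite("pics/w2.png",im["frame"])
rect(pick(W,(.586,-.142),.06,.055,.065),"stand");rect(pick(W,(.586,-.142),.03,.14,.16),"stylus");rect(pick(W,(.586,-.142),.03,.064,.07),"collar")
s=state();print(s["ee_pos"],s["joint_pos"],s["time"]);print(im["view"])
cv2.imwrite("pics/w12.png",np.hstack([cv2.resize(np.load("w1.npz")["f"],(400,250)),cv2.resize(im["frame"],(400,250))]))
E
```

```text
1.3177235852557188 [ 3.87445426e-01  1.01947441e-01  1.04115630e+00 -4.44089210e-16
  1.99848891e+00 -9.30278160e-01]
4.459316238845512 [ 3.87445426e-01  1.01947441e-01  1.04115630e+00 -4.44089210e-16
  1.99848891e+00  2.21131449e+00]
console 2304 c [538.4 255.6] mean [538.  255.8  39.3] [70.1 71.6] 88.8
tower 1451 c [537.  145.8] mean [530.8 154.2  59.3] [66.5 70.4] 89.0
pyro 525 c [534.9 146.4] mean [531.5 146.6 200. ] [23.8 24.7] 89.4
btn 90 c [540.2 253.9] mean [539.9 255.5  34.3] [21.4 14.6] 86.4
stand 1656 c [ 583.1 -140.3] mean [ 581.  -139.5   59.9] [59.4 60.3] 76.2
stylus 126 c [ 583.2 -139.5] mean [ 582.8 -139.5  149. ] [11.1 12.2] 76.0
collar 89 c [ 581.  -139.9] mean [ 580.  -139.8   64.9] [23.2 19.3] 75.9
[ 0.58628676 -0.14065672  0.33014433] [-2.92047110e-01  1.45591650e-01  9.93586303e-01  3.18972106e-04
  2.00216548e+00 -1.61152886e+00] 3.4917
[[ 2.49051713e-01  9.68490188e-01  4.37427469e-06 -1.09803542e-02]
 [-9.40518682e-01  2.41859789e-01 -2.38596838e-01  6.37526484e-01]
 [-2.31079754e-01  5.94188370e-02  9.71118710e-01 -3.41677308e-01]
 [ 0.00000000e+00  0.00000000e+00  0.00000000e+00  1.00000000e+00]]
```

View pics/w12.png

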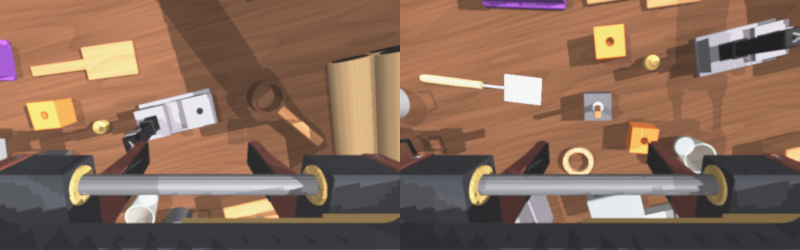

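The wrist view shows the console with its button at about (200,111) in the left half and the stylus in the dark block at about (597,107) in the right half. The three cameras agree on the stylus-to-button offset, about (-44.6, 395.3) mm. I'll grasp the stylus now.

```bash
python3 - <<'E'
from h import *
S=[.5848,-.1412]
move_l([*S,.30],.15,down(np.deg2rad(75.8)));hold(.3);print(state()["ee_pos"])
move_l([*S,.20],.2);move_l([*S,.114],.1);hold(.2);print(state()["ee_pos"],state()["ft_force"])
close();hold(.3);s=state();print(s["finger_gap"],s["finger_force"],s["ee_pos"],s["ft_force"],s["time"])
move_l([*S,.20],.1);hold(.2);s=state();print(s["finger_gap"],s["ft_force"])
move_l([*S,.345],.2);hold(.2)
im,W=cloud("wrist");cv2.imwrite("pics/w3.png",im["frame"]);im,W=cloud("scene");cv2.imwrite("pics/s3.png",im["frame"])
s=state();print(s["ee_pos"],s["finger_gap"],s["ft_force"],s["time"])
P=pick(W,S,.03,.2,.32);print("cloud z range",P[:,2].min(),P[:,2].max()); 
for z in(.245,.255,.265,.275,.285,.295):
    Q=P[abs(P[:,2]-z)<.005]; print(z,len(Q),Q.mean(0)*1000 if len(Q) else 0)
cv2.imwrite("pics/s3c.png",cv2.resize(im["frame"][80:300,200:420],None,fx=2,fy=2))
E
```

```text
[ 0.58500997 -0.14120728  0.30104634]
[ 0.58517995 -0.14132314  0.11488539] [ 0.08516529 -0.37610366  0.58680478]
0.011807433951432994 29.99997317790985 [ 0.58478967 -0.14118421  0.11397575] [-0.53000448  0.23160637 -0.85236335] 7.45
0.011586000157146932 [ 0.09535258 -0.42054162 -0.36002607]
[ 0.58464646 -0.14113286  0.34404568] 0.011784275538925837 [ 0.05889556 -0.10991287 -0.46938786] 9.8333
cloud z range 0.24163005016996392 0.3198939356408085
0.245 10 [ 586.15296354 -143.3368782   245.00939183]
0.255 8 [ 587.17536882 -143.97241044  255.04814143]
0.265 17 [ 588.2066688  -144.24619851  266.35522087]
0.275 21 [ 588.54517198 -144.39921165  276.02013585]
0.285 9 [ 589.61199763 -143.79458128  284.63800537]
0.295 61 [ 588.95884347 -145.07829067  294.83267444]
```

View pics/s3c.png

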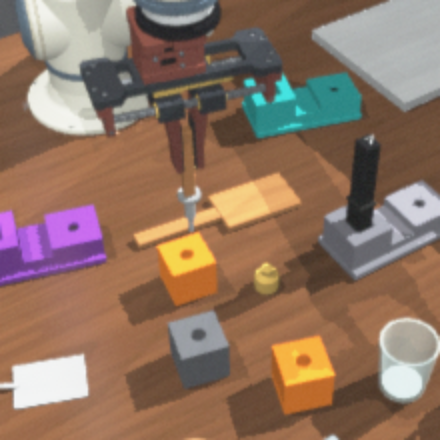

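The stylus is held upright, with its tip at z of about 0.24 as expected, and the dark block is empty. Next I'll go above the button and press it in small steps.

```bash
python3 - <<'E'
from h import *
B=[.5399,.2540]
move_l([*B,.345],.25);hold(.2)
move_l([*B,.16],.15);hold(.3)
im,W=cloud("scene");cv2.imwrite("pics/s4.png",cv2.resize(im["frame"][110:230,340:460],None,fx=4,fy=4))
s=state();print(s["ee_pos"],s["ft_force"],s["time"])
im,W=cloud("wrist");cv2.imwrite("pics/w4.png",im["frame"])
E
```

```text
[0.54002614 0.25401781 0.16029903] [ 0.64568227  0.805311   -0.02546489] 13.5083
```

View pics/s4.png

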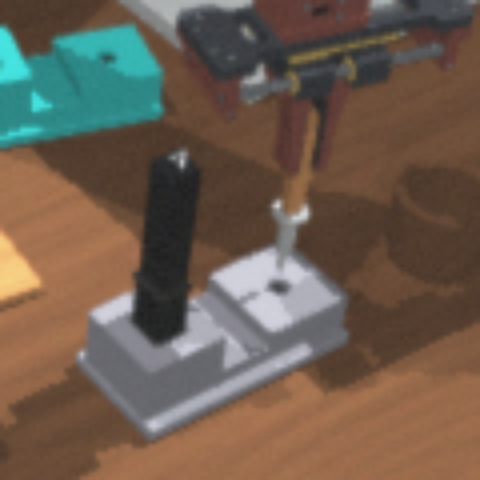

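View pics/w4.png

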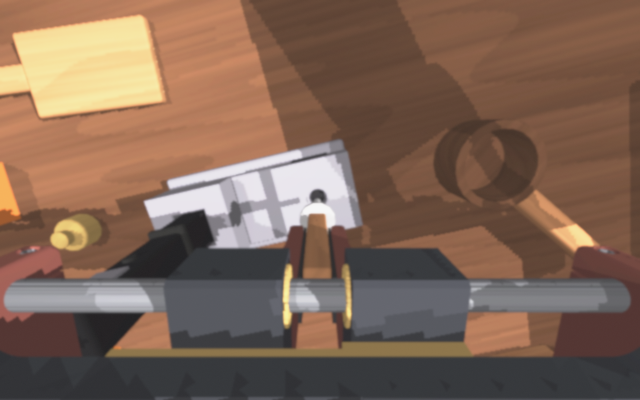

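```bash
python3 - <<'E'
from h import *
def proj(im,p):
    V=np.array(im["view"]);K=np.array(im["camera_matrix"]);c=V[:3,:3]@p+V[:3,3];q=K@[c[0],-c[1],-c[2]];return q[:2]/q[2]
for n,b in(("scene",(395,425,165,200)),("wrist",(295,340,180,206))):
    im,W=cloud(n);g=cv2.cvtColor(im["frame"],cv2.COLOR_BGR2GRAY)
    # dark cap pixels close to the expected centre
    v,u=np.mgrid[0:400,0:640]
    m=(g<90)&(u>=b[0])&(u<b[1])&(v>=b[2])&(v<b[3])
    k,lab,st,cen=cv2.connectedComponentsWithStats(m.astype(np.uint8))
    print(n,[(st[i,:5].tolist(),cen[i].round(1).tolist()) for i in range(1,k) if st[i,4]>5])
    for p in([.54,.254,.056],[.54,.254,.04],[.54,.254,.036],[.544,.254,.04],[.54,.258,.04]):print(p,proj(im,np.array(p)).round(1))
    print(g[b[2]:b[3]:2,b[0]:b[1]:2]) if n=="scene" else 0
rect(pick(W,(.54,.253),.06,.034,.045),"console wrist")
E
```

```text
scene [([395, 165, 15, 11, 120], [400.9, 168.8]), ([414, 165, 11, 17, 132], [419.9, 171.2]), ([419, 197, 6, 3, 12], [422.2, 198.3])]
[0.54, 0.254, 0.056] [410.  176.7]
[0.54, 0.254, 0.04] [409.2 180.8]
[0.54, 0.254, 0.036] [409.  181.8]
[0.544, 0.254, 0.04] [410.2 181.6]
[0.54, 0.258, 0.04] [410.3 180.3]
[[ 63  63  63  67  66  68  69 109 140 178 143  76  68  65  68]
 [ 69  65  68  69  70  71  68  87 129 126  64  64  62  67  63]
 [ 67  70  69  69  70  68  64 103 130 125  63  61  66  61  62]
 [ 70  69  68  67  65  69  99 116 131 104  62  62  67  67  64]
 [ 86  69  71  87 144 197 184 144 135 108  78  63  65  64  65]
 [ 82 102 162 204 210 208 207 149 181 175 109  82  65  63  65]
 [159 204 210 209 211 209 210 180 208 208 197 151 100  64  64]
 [209 211 209 210 208 208 191 178 196 209 203 181 131  95  64]
 [173 208 210 208 207 208 114  68 106 175 175 176 175 127 102]
 [107 157 206 192 151 205 197 131 135 175 176 176 175 175 131]
 [118 103 133 158 205 209 207 206 175 177 176 177 177 175 164]
 [138 119 105 159 208 210 209 210 186 179 174 172 164 115 103]
 [137 136 123 108 144 208 206 207 208 172 140 113 104 103 102]
 [149 136 138 123 104 143 204 201 157 116 105 100 103 102 102]
 [176 153 140 137 124 104 112 108 106 103 103 103 103 103 106]
 [114 198 158 135 138 126 105 105 100 106 123 109 105 108 109]
 [110 173 180 128 118 116 107 104 126 167 182 164 111  98  81]
 [116 176 176 165 113 107 124 171 177 197 163 105  82  66  69]]
wrist [([311, 191, 14, 10, 99], [317.8, 195.1])]
[0.54, 0.254, 0.056] [315.2 202.9]
[0.54, 0.254, 0.04] [315.3 198.6]
[0.54, 0.254, 0.036] [315.3 197.6]
[0.544, 0.254, 0.04] [316.4 202.7]
[0.54, 0.258, 0.04] [319.6 197.5]
console wrist 4453 c [539.4 255.7] mean [531.7 258.5  39.5] [70.2 70.1] 88.8
```

Both cameras put the recess within about 2 mm of the tip axis, and 5 mm is allowed. Pressing now.

```bash
python3 - <<'E'
from h import *
B=[.5399,.2545]
move_l([*B,.146],.08);hold(.3);f0=state()["ft_force"][2]
for z in np.arange(.142,.1305,-.001):
    move_l([*B,z],.02);hold(.08);s=state();f=np.mean([s["ft_force"][2]])-f0
    print(round(z,4),round(s["ee_pos"][2],4),round(f,2))
    if f>7: break
hold(.3);s=state();print(s["ee_pos"],s["ft_force"],f0,s["finger_gap"],s["time"])
E
```

```text
0.142 0.1419 -0.07
0.141 0.141 -0.07
0.14 0.14 0.2
0.139 0.1392 1.14
0.138 0.1382 1.69
0.137 0.1372 2.48
0.136 0.1361 3.27
0.135 0.1351 3.14
0.134 0.1347 6.11
0.133 0.1346 9.12
[0.54004243 0.25452134 0.13457353] [-1.63583748 -1.79679292  8.89696695] -0.4937558863087035 0.011957099166396833 18.0167
```

Contact came at 0.140, the spring force rose to about 4 N and then there was a hard stop 5 mm lower, so the button went fully down. Returning the stylus.

```bash
python3 - <<'E'
from h import *
B=[.5399,.2545];S=[.5848,-.1412]
move_l([*B,.16],.08);move_l([*B,.345],.2)
move_l([*S,.345],.25);hold(.3)
move_l([*S,.18],.2);hold(.2);f0=state()["ft_force"]
for z in(.165,.15,.135,.125,.119,.1155):
    move_l([*S,z],.06);hold(.08);s=state();d=s["ft_force"]-f0;print(z,s["ee_pos"].round(4),d.round(2))
    if np.linalg.norm(d)>6:break
print(s["time"])
E
```

```text
0.165 [ 0.5847 -0.1412  0.1648] [-0.09  0.04  0.9 ]
0.15 [ 0.5848 -0.1412  0.1499] [-1.16 -0.17  1.65]
0.135 [ 0.5848 -0.1412  0.1349] [-0.41  0.48  0.92]
0.125 [ 0.5847 -0.1412  0.1248] [-0.2   0.14  0.99]
0.119 [ 0.5847 -0.1412  0.1188] [ 0.2  -0.03  0.51]
0.1155 [ 0.5848 -0.1412  0.1154] [-0.1   1.11  0.59]
25.3167
```

```bash
python3 - <<'E'
from h import *
S=[.5848,-.1412]
move_l([*S,.1142],.05);hold(.2);print(state()["ft_force"])
gripper_open();hold(.2);move_l([*S,.20],.15);move_l([*S,.34],.25)
im,W=cloud("wrist")
rect(pick(W,(.585,-.141),.06,.055,.0615),"stand");rect(pick(W,(.585,-.141),.03,.14,.16),"stylus")
im,W=cloud("scene");P=pick(W,(.586,-.143),.03,.06,.16)
for z in(.068,.09,.11,.13,.146):
    Q=P[abs(P[:,2]-z)<.006];print(z,Q.mean(0).round(4))
print(P[:,2].max())
cv2.imwrite("pics/s5.png",cv2.resize(im["frame"][200:290,250:350],None,fx=4,fy=4))
for a in(-1.2,178.8):print(a,inverse_kinematics([.538,.1443,.32],down(np.deg2rad(a))))
print(state()["time"])
def lev(a,t,yaw):  # tilt by t about horizontal axis from down
    pass
R0=lambda a:Rn.from_quat(np.roll(down(a),-1))
for a in(-1.2,178.8):
  for t in(-90,90):
    r=R0(np.deg2rad(a))*Rn.from_euler("x",t,degrees=True);q=np.roll(r.as_quat(),1)
    print(a,t,r.as_matrix()[:,2].round(2),[ (p,inverse_kinematics(p,list(q))) for p in([.45,.14,.4],[.5,.14,.45])])
E
```

```text
[-0.25053587 -0.03169081 -0.96066976]
stand 1478 c [ 582.8 -140.3] mean [ 581.  -139.7   59.5] [59.4 59.9] 76.3
stylus 118 c [ 583.  -139.7] mean [ 582.4 -139.5  148.8] [10.3 11.7] 75.7
0.068 [ 0.589  -0.1459  0.0645]
0.09 [ 0.5896 -0.1446  0.0906]
0.11 [ 0.5876 -0.1452  0.1099]
0.13 [ 0.589  -0.1447  0.1303]
0.146 [ 0.5873 -0.143   0.1472]
0.15297887678552258
-1.2 [ 2.00970406e-01  1.23852872e-02  1.15236989e+00 -4.44089210e-16
  1.97683748e+00  2.21914357e-01]
178.8 None
28.7333
-1.2 -90 [ 1.   -0.02 -0.  ] [([0.45, 0.14, 0.4], None), ([0.5, 0.14, 0.45], None)]
-1.2 90 [-1.    0.02 -0.  ] [([0.45, 0.14, 0.4], None), ([0.5, 0.14, 0.45], None)]
178.8 -90 [-1.    0.02 -0.  ] [([0.45, 0.14, 0.4], None), ([0.5, 0.14, 0.45], None)]
178.8 90 [ 1.   -0.02 -0.  ] [([0.45, 0.14, 0.4], None), ([0.5, 0.14, 0.45], None)]
```

View pics/s5.png

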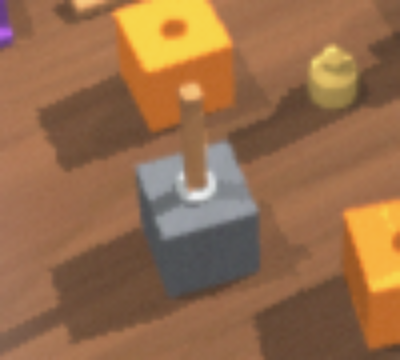

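The stylus stands upright in the dark block, with its collar seated at about (196,185). Now the pyrometer.

```bash
python3 - <<'E'
from h import *
P=[.538,.1443];q=down(np.deg2rad(-1.2))
move_to([*P,.30],q);hold(.3);print(state()["ee_pos"])
move_l([*P,.20],.15);move_l([*P,.141],.08);hold(.2);s=state();print(s["ee_pos"],s["ft_force"],s["time"])
close();hold(.4);s=state();print(s["finger_gap"],s["finger_force"],s["ft_force"],s["ee_pos"])
move_l([*P,.15],.04);s=state();print(s["ft_force"])
move_l([*P,.21],.08);hold(.1);s=state();print(s["ft_force"],s["finger_gap"])
move_l([*P,.29],.15);hold(.2);s=state();print(s["ft_force"],s["joint_pos"],s["time"])
im,W=cloud("scene");cv2.imwrite("pics/s6.png",im["frame"])
E
```

```text
[0.53813625 0.14397164 0.30001183]
[0.53832741 0.14436297 0.14176867] [-0.28122089 -0.05383078 -0.57191258] 32.55
0.026424648350772195 29.994691908359528 [ 0.67049763  0.49848855 -0.51512285] [0.53798846 0.14430924 0.14098527]
[-0.15104333 -0.53666984 -3.00496523]
[-0.16877027  1.11341221 -2.55429615] 0.025937279350818757
[ 0.28587563  0.31545071 -2.61337106] [ 2.00943233e-01 -3.87872439e-03  1.22561888e+00 -7.93312331e-06
  1.92240039e+00  2.21930253e-01] 36.1833
```

View pics/s6.png

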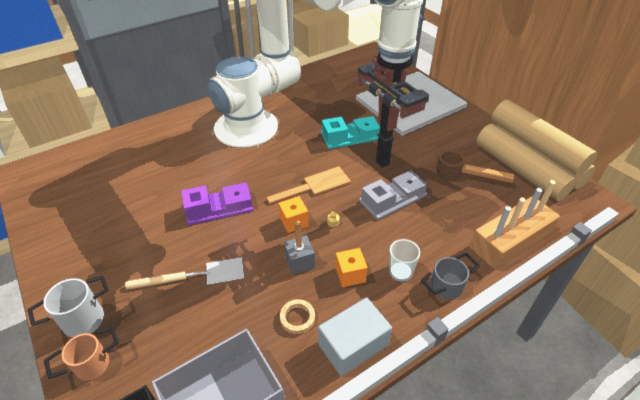

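The pyrometer hangs clear of the dock at (385,135), and everything else is in place. Now I'll tilt it with the wrist joint.

```bash
python3 - <<'E'
from h import *
j=np.array(state()["joint_pos"])
for k in(.25,.5,.75,1):
    t=j.copy();t[4]-=k*np.pi/2;movej(list(t));hold(.1)
hold(.8);s=state();r=Rn.from_quat(np.roll(s["ee_rot"],-1)).as_matrix()
print(s["ee_pos"],r[:,2].round(4),r[:,1].round(3),s["finger_gap"],s["finger_force"],s["ft_force"],s["time"])
im,W=cloud("scene");cv2.imwrite("pics/s7.png",im["frame"]);g=im["frame"].max(-1)
# axis of the lens half, from dark points ahead of the fingertips
tips=s["ee_pos"]+.012*r[:,2];Q=W.reshape(-1,3);Q=Q[~np.isnan(Q[:,0])];d=(Q-tips)@r[:,2];rad=np.linalg.norm((Q-tips)-d[:,None]*r[:,2],axis=1)
Q=Q[(d>0)&(d<.2)&(rad<.06)];print(len(Q),Q.min(0),Q.max(0))
u,_,v=np.linalg.svd(Q-Q.mean(0));print("axis",v[0].round(3))
E
```

```text
[0.87286373 0.21258455 0.62939176] [ 0.9799  0.1997 -0.0021] [ 0.046 -0.215  0.975] 0.02551418379650681 29.99366730451584 [ 0.09368772  0.62317022 -2.09827907] 39.7583
1363 [0.88521994 0.19962103 0.61057695] [0.95995446 0.23056425 0.64852718]
axis [ 0.982  0.158 -0.106]
```

View pics/s7.png

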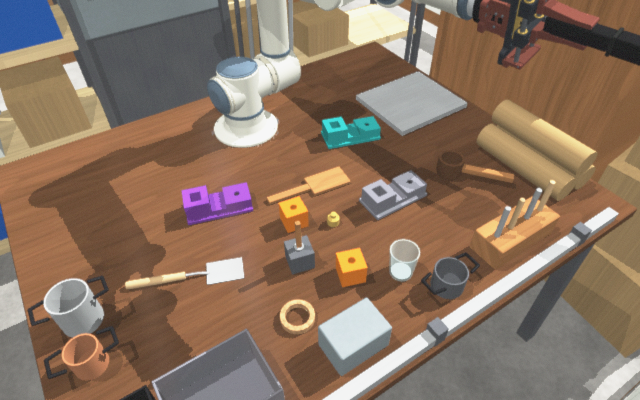

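The pyrometer is level but reaches far forward, about 1 m out and partly outside the picture. I'll draw it back over the bench and check the tilt.

```bash
python3 - <<'E'
from h import *
s=state();q=list(s["ee_rot"]);p0=s["ee_pos"]
h=p0[:2]/np.linalg.norm(p0[:2]);best=None
for rr in(.6,.65,.7,.75,.8):
    for z in(.6,.5,.45,.4):
        k=inverse_kinematics([*(h*rr),z],q)
        if k is not None and (best is None): best=(rr,z,k)
print(best)
if best:
    try: move_l([*(h*best[0]),best[1]],.15)
    except Exception as e: print(e); movej(list(best[2]))
hold(.8);s=state();r=Rn.from_quat(np.roll(s["ee_rot"],-1)).as_matrix()
print(s["ee_pos"],r[:,2].round(4),s["finger_force"],s["ft_force"],s["time"])
for n in("scene","top"):
    im,W=cloud(n);cv2.imwrite(f"pics/{n}8.png",im["frame"])
    tips=s["ee_pos"]+.008*r[:,2];Q=W.reshape(-1,3);Q=Q[~np.isnan(Q[:,0])];d=(Q-tips)@r[:,2];rad=np.linalg.norm((Q-tips)-d[:,None]*r[:,2],axis=1)
    m=(rad<.05);Q=Q[m];d=d[m]
    for a in np.arange(.005,.15,.015):
        k=Q[(d>a)&(d<a+.015)]
        if len(k)>3:print(n,a.round(3),len(k),"z pct",np.percentile(k[:,2],[3,50,97]).round(4))
E
```

```text
(0.6, 0.6, array([ 0.15716382, -0.83391983,  1.88521226,  0.08781871,  0.5233158 ,
        0.14574525]))
[0.58294599 0.14194868 0.60000208] [ 0.9799  0.1997 -0.0021] 29.993523359298706 [-0.32136057  0.36310105 -3.05032143] 42.7583
scene 0.005 67 z pct [0.5866 0.597  0.6051]
scene 0.02 84 z pct [0.5847 0.5974 0.6097]
scene 0.035 132 z pct [0.5839 0.5995 0.6131]
scene 0.05 148 z pct [0.5853 0.6041 0.6147]
scene 0.065 168 z pct [0.5848 0.6059 0.6165]
scene 0.08 179 z pct [0.5852 0.6074 0.6161]
scene 0.095 186 z pct [0.585  0.6065 0.6162]
scene 0.11 251 z pct [0.5853 0.6035 0.6161]
top 0.005 133 z pct [0.6048 0.6119 0.6148]
top 0.02 157 z pct [0.5987 0.6124 0.618 ]
top 0.035 128 z pct [0.6094 0.6137 0.6182]
top 0.05 134 z pct [0.6014 0.6138 0.6167]
top 0.065 137 z pct [0.6014 0.6135 0.6167]
top 0.08 130 z pct [0.6091 0.6136 0.6171]
top 0.095 134 z pct [0.6015 0.6137 0.617 ]
top 0.11 101 z pct [0.6084 0.6135 0.617 ]
```

View pics/scene8.png

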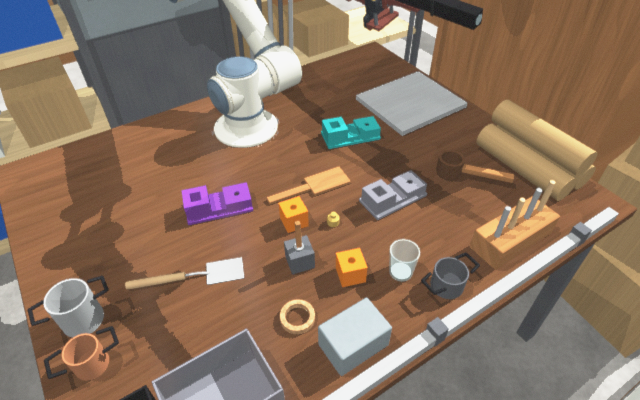

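The pyrometer is level, with its top face at z = 0.613–0.614 along its length. It is held 0.6 m up, over the bench, and the stylus is back in its block.

```bash
python3 -c "
from h import *
print(abs(state()['dq']).max(), job_done())"
```

```text
the job is handed in; nothing more can be done
0.0017585924015127785 None
```

I pressed the zero button fully down, put the stylus back upright in its block, and handed the job in with the pyrometer held level and steady about 0.6 m above the bench, at about 43 s of the 66 s allowed.

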